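Return the counter tools to their own docks

ROBOT

A 6-joint arm with a two-finger parallel gripper is mounted at the origin on a cart in front of the work surface, level with it; the furniture and walls round the work are solid. World frame = base frame: x ahead of the robot, y to its left, z up, the work surface at z = 0. Lengths are in mm, angles in rad, forces in N, time in s.
With the tool pointing down it reaches from about 350 to 775 mm from the base axis. Payload 7.3 kg.
Tool frame: the origin (TCP) lies midway between the tips of the shut fingers; the grasp point (between the pads) lies 19 mm behind it; z points along the fingers, y is the line along which they close (so a half turn about z gives the same grasp; the last joint's range is limited). The gripper opens to 92 mm and grips with 3 to 60 N. Pads are 19 mm wide; open, the fingers measure 130 mm over their backs; the gripper's body (75 mm by 190 mm) begins 47 mm behind the grasp point.
Start: joints at [1.006, 0.342, 1.524, -0, 1.275, -0.146], TCP at [213.487, 479.654, 226.741] pointing down, gripper open.
Joint ranges: [-2.53, 2.53], [-0.77, 2.02], [0.04, 2.7], [-1, 4.14], [0.28, 2.66], [-3.11, 3.11]. Speed limits (rad/s): [2.57, 2.57, 3.14, 3.14, 3.14, 3.14].

INTERFACE

Orientations are given as [roll, pitch, yaw] about the fixed x, y, z axes, in that order (R = Rz(yaw) Ry(pitch) Rx(roll)).
In Python, from plant import get_obs, capture, camera_model, close_job, search_frame, regions_of, pinpoint gives the robot as it stands. The module is installed in compiled form; this text tells all that it offers.
- The arm moves only by the shell command python3 -m pendant 'ROWS'. ROWS is JSON, one flat list of numbers, 7 for each row, row after row: the shift along the tool's x, y, z in units of 30 mm (1.0 is 30 mm), then the turn, a rotation vector about the tool's x, y, z in units of 4 degrees (1.0 is 4 degrees), then the closure, from -1 (fully open) to 1 (shut), so that 0 is half open. In form: [dx, dy, dz, wx, wy, wz, gripper, dx, dy, dz, wx, wy, wz, gripper, ...]. A call has 1 to 12 rows; each row shifts and turns the commanded pose from where the row before left it, along the tool's axes as they then stand; what a row does not reach is not made up. A row lasts 1/10 s, in which the tool goes at most 50 mm and 8.59 degrees, less where a joint would pass 70% of its speed; a pose out of reach is approached as far as the arm can. A call with a number of a shift or a turn outside -1 to 1 is refused whole. A call with a gripper value outside its range is refused whole. The fingers move at their own pace and stop on an object; the grip force is fixed at half the most. Time passes only in rows, so rows that do not move let the fingers close. It gives the time, the measured TCP pose, the force, the opening and the grip force at its end, in the units of the state.
- get_obs(): the state, without advancing time (a new reading comes with each control period).
- capture(name): name is "side" or "top" or "wrist"; returns the picture (420x560x3 uint8, red, green, blue); there is no depth.
- camera_model(name): a dict with "fov_y" (degrees; the focal length in pixels is half the picture's height over the tangent of half this angle, whatever the lens; pixels are square), "cx", "cy" (the principal point, pixels), "pose" (4x4, takes a point from camera to world coordinates). Camera axes: x right, y up, looking along -z (the intrinsics and any distortion apply to the point x, -y, -z); pixel columns grow to the right and rows downward; lengths in mm; the calibration is good to about 2 mm. A picture is of the moment at which its call begins: read the wrist's pose just before it. camera_model takes no time and is no camera call; for the wrist camera it gives the pose at the moment of the call.
- close_job(): hands the job in; it is judged then, once.
Trained networks look in the newest picture that a camera, given by its name, has taken for a name from the list of things; names that differ only in an ending like _2 or _b are one class to them, and where a whole thing is asked for, a point or a joint stands for the part that bears it (a point fixed in the world has none). Each returns a list of dicts, best first, with "score" (0 to 1); they miss things now and then, are a little off and sometimes report something else, mostly with a low value. They report only what shows in the picture. A call takes as long as a camera call. They do not tell look-alikes from the thing itself.
- search_frame(camera, thing): "location" ([column, row] in pixels, amid what is visible of it).
- regions_of(camera, thing): "pixels" (420x560 bool, what is visible of it) and "location" ([column, row] in pixels, amid what is visible of it).
- pinpoint(camera, thing): "location" ([column, row] in pixels: a listed point, or the origin of a listed thing).
The state is a dict: "time": time; "joint_positions": joint angles; "dq": joint speeds; "tau": joint torques, N m; "tool_pos": TCP position; "tcp_rot": TCP orientation; "contact_force": force on the tool from outside, world axes, zero at the start; "moment": the same for the moment, N m; "grip_width": finger opening in mm; "finger_force": force on a finger pad.
Only numpy, scipy, OpenCV 4.12 (cv2) and the standard library are available. Lean on these libraries where they do the work, as an engineer would, in place of code of your own. Each camera call takes 0.05 s, during which the arm holds its last target. There are 200 camera calls.

TASK

At the stationery counter the stapler, the ink bottle and the hand stamp have been left on one another's wooden docks. Swap them round, using the free closed notebook (or any free spot of the counter) as a stopover, so that each stands upright, fully down in the pocket that was cut for it. Keep the ink bottle upright all the while, and leave the ink pad, the green tape roll and the eraser where they lie.

Things in the scene. Friction and masses are not known exactly. Their poses are not given: they have to be found in the camera images.
- stapler: Green desk stapler, 36 mm wide (x) by 135 mm long (y) by 49 mm high, standing on its base; it does not open. Origin: centre of its underside, z up. At mid-length its upper arm is 24 mm wide between 28 and 48 mm above the origin: grasp it there, across x. At the start it lies crosswise on top of the small stamp dock.
- ink_bottle: Closed round ink bottle of dark blue glass with a paper band, 62 mm across and 68 mm high, about 0.2 kg. Its ribbed black cap, 38 mm across, takes the top 21 mm (47 to 68 mm above the origin): grasp the cap (or the body, straight up to 36 mm). Origin: centre of its underside, z up. At the start it stands on top of the long stapler dock, across the pocket.
- stamp: Hand stamp: wooden foot 24 mm (x) by 36 mm (y) by 14 mm high with a turned dark handle up to 66 mm, at most 20 mm across; grasp the handle. Origin: centre of the underside, z up. At the start it stands loose in the round pocket of the bottle dock.
- stapler_dock: Fixed walnut block 78 mm (x) by 180 mm (y) by 26 mm high with a long pocket, 45 mm (x) by 145 mm (y) and 14 mm deep, for the stapler (either way round). Origin: centre of its underside, straight below the middle of the pocket; pocket floor 12 mm and top 26 mm above it. Pocket rims have a 2.5 mm bevel.
- bottle_dock: Fixed walnut block 102 mm square and 26 mm high with a round pocket, 73 mm across and 14 mm deep, for the ink bottle. Origin: centre of its underside, straight below the middle of the pocket; pocket floor 12 mm and top 26 mm above it. Bevel 2.5 mm.
- stamp_dock: Fixed walnut block 68 mm (x) by 80 mm (y) by 26 mm high with a small pocket, 34 mm (x) by 46 mm (y) and 14 mm deep, for the stamp's foot (either way round, long side along y). Origin: centre of its underside, straight below the middle of the pocket; pocket floor 12 mm and top 26 mm above it. Bevel 2.5 mm.
- counter_pad: The free spot: a closed gingham notebook lying flat and fixed, 160 mm (x) by 109 mm (y) by 12 mm thick (things come to rest about 10 mm above the counter), empty at the start. Origin: centre of its underside.
- ink_pad: Bystander: closed dark green ink pad tin, 65 by 96 by 14 mm, loose. Origin: centre of its underside.
- tape_roll: Bystander: green roll of paper tape lying flat, 48 mm across and 15 mm high, loose. Origin: centre of its underside.
- eraser: Bystander: white eraser in a blue sleeve, 21 by 45 by 12 mm, loose. Origin: centre of its underside.
Mind the look-alikes: they are no part of the job. There is more than one size of the stamp; the job needs the smaller.

How it is judged:
By the outcome, as a careful person would: the job done as asked, in the order asked, and still so for the second after the job is handed in, with the robot touching nothing.
It also fails if it takes over 106 s, if anything falls off the work surface, if the arm or the gripper's body presses on something with over 40 N, if the wrist force passes 120 N, or if a joint passes its speed limit or range.

## Working session

There is one attempt and no reset: what is moved stays moved. The work goes in short steps, Python scripts to look and compute and a shell command to move; the robot and the scene stay as the last step left them, time stands still between calls to the robot, and variables do not carry over. Pictures are saved under pics/ and viewed, at most 17 in all, crops included, and the job is handed in when it is done.

```bash
mkdir -p pics; cat > h.py <<'E'
import numpy as np, cv2
from plant import *
def px2w(cam,px,z,m=None):
    m=m or camera_model(cam); f=210/np.tan(np.radians(m["fov_y"]/2)); P=np.array(m["pose"])
    d=P[:3,:3]@np.array([(px[0]-m["cx"])/f,-(px[1]-m["cy"])/f,-1]); o=P[:3,3]
    return o+d*(z-o[2])/d[2]
def save(n,im,s=1): cv2.imwrite(f"pics/{n}.png",cv2.resize(im[:,:,::-1],None,fx=s,fy=s,interpolation=cv2.INTER_CUBIC))
E
python3 - <<'E'
from h import *
im=capture("top");save("top0",im,1.4);im=capture("side");save("side0",im,1.4)
for c in("top","side"):
    m=camera_model(c);print(c,{k:(np.round(v,3).tolist() if k=="pose" else v) for k,v in m.items()})
H=dict(stapler=26,ink_bottle=26,stamp=12,stapler_dock=0,bottle_dock=0,stamp_dock=0,counter_pad=0)
for t in H:
    for r in pinpoint("top",t)[:4]: print(t,round(r["score"],2),np.round(r["location"]),px2w("top",r["location"],H[t]).round())
print(get_obs())
E
```

```text
top {'fov_y': 43.656083730241946, 'cx': 272.94227999263217, 'cy': 204.57094694540598, 'pose': [[-0.006, 0.988, -0.155, 274.284], [-1.0, -0.007, -0.004, -21.3], [-0.005, 0.155, 0.988, 1778.841], [0.0, 0.0, 0.0, 1.0]]}
side {'fov_y': 45.858502753164515, 'cx': 274.6337328704098, 'cy': 201.63125660399504, 'pose': [[0.999, 0.013, -0.031, 524.822], [-0.034, 0.44, -0.897, -1182.54], [0.002, 0.898, 0.441, 635.15], [0.0, 0.0, 0.0, 1.0]]}
stapler 0.85 [226. 225.] [481. 144.  26.]
ink_bottle 0.5 [149. 219.] [504. 405.  26.]
stamp 0.63 [359. 213.] [ 521. -307.   12.]
stamp 0.49 [395. 198.] [ 569. -432.   12.]
stapler_dock 0.92 [158. 217.] [514. 381.   0.]
bottle_dock 0.79 [358. 212.] [ 525. -306.    0.]
stamp_dock 0.68 [229. 230.] [467. 135.   0.]
stamp_dock 0.51 [360. 211.] [ 528. -311.    0.]
counter_pad 0.82 [296. 225.] [482. -92.   0.]
counter_pad 0.71 [228. 227.] [477. 140.   0.]
counter_pad 0.59 [147. 217.] [512. 416.   0.]
{'time': 0.45, 'joint_positions': array([ 1.00602262e+00,  3.42048493e-01,  1.52417192e+00, -4.62860991e-06,
        1.27539279e+00, -1.46036417e-01]), 'dq': array([-0.00100665, -0.00094005, -0.00096238, -0.00181644,  0.00248002,
        0.00043054]), 'tau': array([-2.51607452e-05, -4.30757546e+01, -2.44259280e+01,  7.20026786e-02,
        4.93972306e-02, -8.64428273e-06]), 'tool_pos': array([213.46044538, 479.63167707, 226.6901725 ]), 'tcp_rot': array([-3.14157168e+00,  1.39074523e-06,  2.72285671e+00]), 'contact_force': array([ 0.62450274,  0.08542876, -0.17844051]), 'moment': array([ 0.0194553 ,  0.01629535, -0.02180591]), 'finger_force': 0.0, 'grip_width': 91.94536188692213}
```

View pics/top0.png

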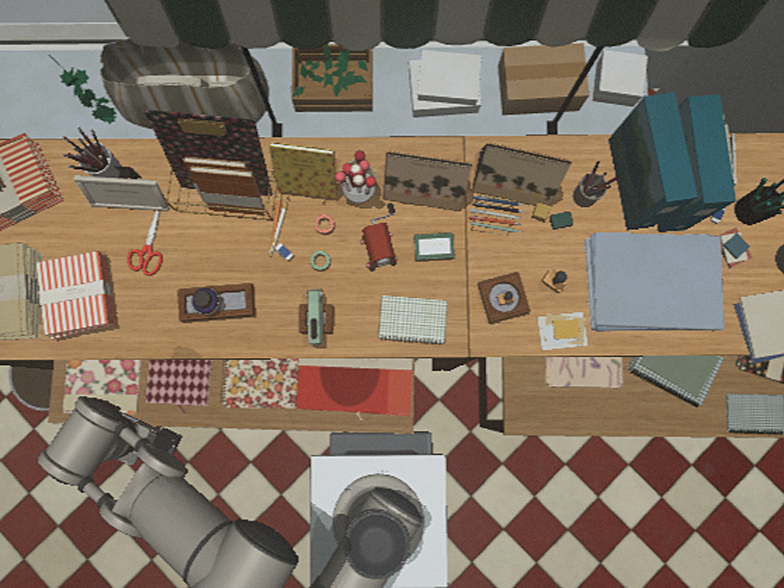

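View pics/side0.png

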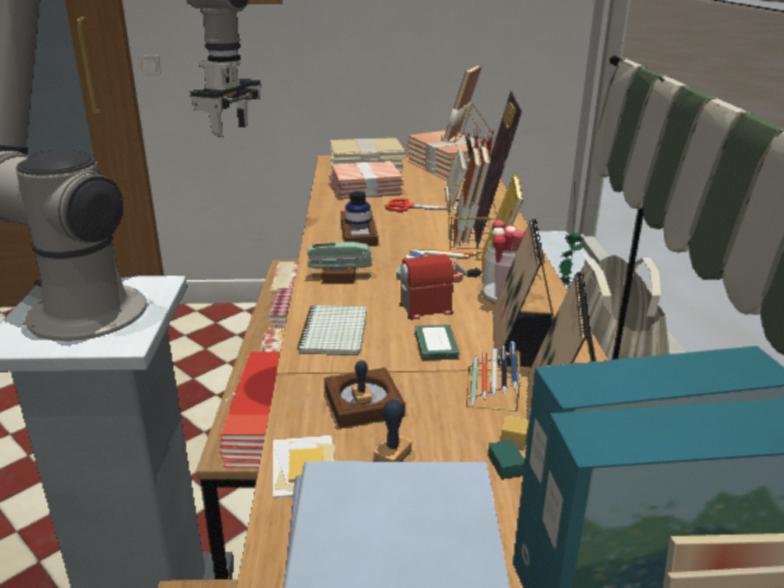

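The top view shows two stamp candidates. One is the stamp in the round pocket of the bottle dock, at (359,213). The other is a bigger one loose on the counter at (395,198). The smaller one standing in the pocket fits the description, and I'll check that in a wrist crop. The bottle is on the long dock at (149,219), the stapler lies crosswise at (226,225), and the notebook is at (296,225).

```bash
python3 -m pendant '[0,0,-0.6,0,0,-1,-1,0,0,-0.6,0,0,-1,-1,0,0,-0.6,0,0,-1,-1,0,0,-0.6,0,0,-1,-1,0,0,-0.6,0,0,-1,-1,0,0,-0.6,0,0,-1,-1,-1,-0.4,0,0,0,0,-1,-1,-0.4,0,0,0,0,-1,-1,-0.4,0,0,0,0,-1,-1,-0.4,0,0,0,0,-1,-1,-0.4,0,0,0,0,-1,-1,-0.4,0,0,0,0,-1]'
python3 -m pendant '[-1,-0.4,0,0,0,0,-1,0,0,0,0,0,0,-1,0,0,0,0,0,0,-1]'
python3 - <<'E'
from h import *
m=camera_model("wrist");o=get_obs();im=capture("wrist");save("w1",im,1.4)
print(m,o["tool_pos"],o["tcp_rot"])
for t,z in dict(ink_bottle=26,stapler_dock=0,stapler=26,stamp_dock=0).items():
    for r in pinpoint("wrist",t)[:2]: print(t,round(r["score"],2),np.round(r["location"]),px2w("wrist",r["location"],z,m).round(1))
E
```

```text
time: 1.65
tool_pos: [394.6, 407.0, 334.8]
tcp_rot: [3.141, 0.0, -3.141]
contact_force: [0.1, 0.5, 0.2]
grip_width: 91.8
finger_force: 0.0
time: 1.95
tool_pos: [423.7, 395.4, 334.3]
tcp_rot: [-3.141, -0.001, 3.14]
contact_force: [-0.4, 0.6, 0.3]
grip_width: 92.2
finger_force: 0.0
{'fov_y': 58.49866166551815, 'cx': 281.613175333775, 'cy': 215.94280106180264, 'pose': array([[ 2.45745857e-04, -9.56111498e-01, -2.93002976e-01,
         3.42564619e+02],
       [ 9.99999519e-01,  5.13257292e-04, -8.36119358e-04,
         3.94699503e+02],
       [ 9.49809245e-04, -2.93002629e-01,  9.56111164e-01,
         4.92841662e+02],
       [ 0.00000000e+00,  0.00000000e+00,  0.00000000e+00,
         1.00000000e+00]])} [423.74424486 395.35906355 334.3126945 ] [-3.14146293e+00 -9.36562095e-04  3.14029845e+00]
ink_bottle 0.76 [289. 237.] [515.  405.2  26. ]
stapler_dock 0.72 [279. 229.] [512.9 391.9   0. ]
stapler 0.75 [ 94. 208.] [474.9 152.8  26. ]
stamp_dock 0.68 [ 98. 200.] [470.4 146.7   0. ]
stamp_dock 0.54 [ 94. 206.] [478.6 139.5   0. ]
```

View pics/w1.png

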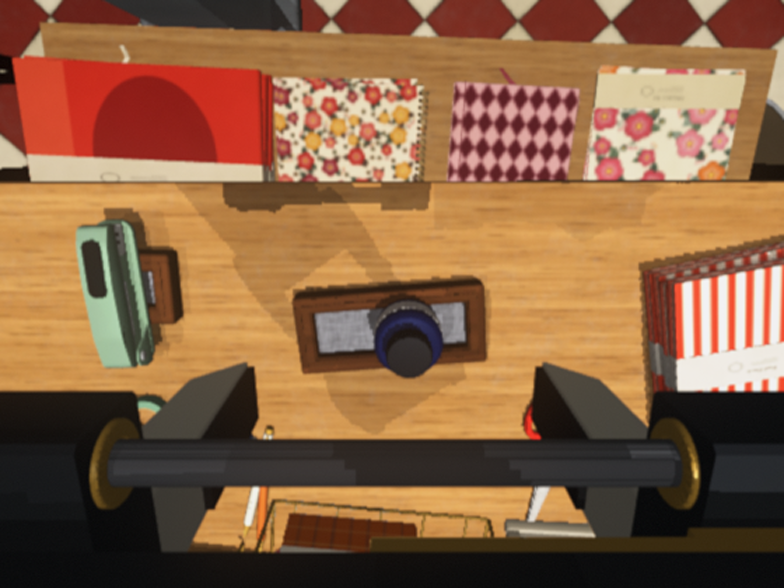

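The bottle's cap is at about (408,352) and the long dock at about (392,327), both in display pixels. The stapler is at about (112,293). Next I move along and collect rectified views of all the sites.

```bash
cat >> h.py <<'E'
def shot(n):
    m=camera_model("wrist");o=get_obs();im=capture("wrist");np.savez(f"{n}.npz",im=im,pose=m["pose"],k=[m["fov_y"],m["cx"],m["cy"]])
    return m
def load(n):
    d=np.load(f"{n}.npz");return d["im"],dict(fov_y=d["k"][0],cx=d["k"][1],cy=d["k"][2],pose=d["pose"])
def ortho(im,m,z,c,half=110,s=2):
    # output: up=+x, left=+y, s px per mm, centre c
    f=210/np.tan(np.radians(m["fov_y"]/2));P=np.linalg.inv(m["pose"]);n=int(2*half*s)
    X,Y=np.meshgrid(np.arange(n),np.arange(n))
    W=np.stack([c[0]+half-Y/s,c[1]+half-X/s,np.full(X.shape,float(z)),np.ones(X.shape)],-1)@P.T
    u=m["cx"]+f*W[...,0]/-W[...,2];v=m["cy"]-f*W[...,1]/-W[...,2]
    return cv2.remap(im,u.astype(np.float32),v.astype(np.float32),cv2.INTER_CUBIC)
E
python3 -c "
from h import *
shot('a')"
python3 -m pendant '[0.5,-1,0,0,0,0,-1,0.5,-1,0,0,0,0,-1,0,-1,0,0,0,0,-1,0,-1,0,0,0,0,-1,0,-1,0,0,0,0,-1,0,-1,0,0,0,0,-1,0,-1,0,0,0,0,-1,0,-1,0,0,0,0,-1,0,0,0,0,0,0,-1,0,0,0,0,0,0,-1]'
python3 -c "
from h import *
shot('b')"
python3 -m pendant '[0,-1,0,0,0,0,-1,0,-1,0,0,0,0,-1,0,-1,0,0,0,0,-1,0,-1,0,0,0,0,-1,0,-1,0,0,0,0,-1,0,-1,0,0,0,0,-1,0,-1,0,0,0,0,-1,0,-1,0,0,0,0,-1]' >/dev/null
python3 -m pendant '[0,-1,0,0,0,0,-1,0,-1,0,0,0,0,-1,0,-1,0,0,0,0,-1,0,-1,0,0,0,0,-1,0,-1,0,0,0,0,-1,0,-1,0,0,0,0,-1,0,-1,0,0,0,0,-1,0,0,0,0,0,0,-1,0,0,0,0,0,0,-1]'
python3 - <<'E'
from h import *
m=shot('c')
for t,z in dict(stamp=12,bottle_dock=0,counter_pad=0).items():
    for r in pinpoint("wrist",t)[:2]: print(t,round(r["score"],2),np.round(r["location"]),px2w("wrist",r["location"],z,m).round(1))
A=ortho(*load('a'),26,(513,390),100,2);B=ortho(*load('b'),26,(475,145),100,2)
C=ortho(*load('c'),26,(525,-306),70,4)
save("o1",np.hstack([A,B]));save("o2",C)
E
```

```text
time: 3.25
tool_pos: [393.4, 155.8, 335.1]
tcp_rot: [3.141, 0.001, 3.141]
contact_force: [-0.5, 0.2, -0.5]
grip_width: 91.6
finger_force: 0.0
time: 5.0
tool_pos: [394.2, -293.7, 334.2]
tcp_rot: [3.14, -0.001, -3.141]
contact_force: [0.1, -0.7, 0.4]
grip_width: 91.7
finger_force: 0.0
stamp 0.95 [268. 254.] [ 516.  -311.4   12. ]
stamp 0.58 [186. 279.] [ 553.4 -427.7   12. ]
bottle_dock 0.83 [274. 256.] [ 524.4 -303.4    0. ]
counter_pad 0.85 [431. 220.] [470.5 -87.    0. ]
counter_pad 0.68 [274. 253.] [ 519.1 -304.4    0. ]
```

View pics/o1.png

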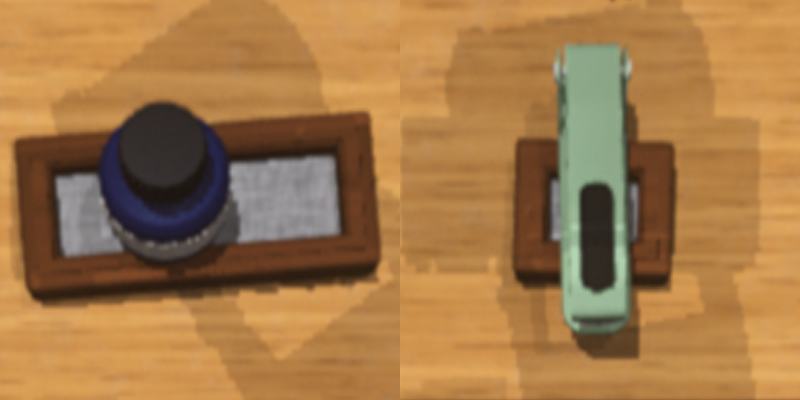

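View pics/o2.png

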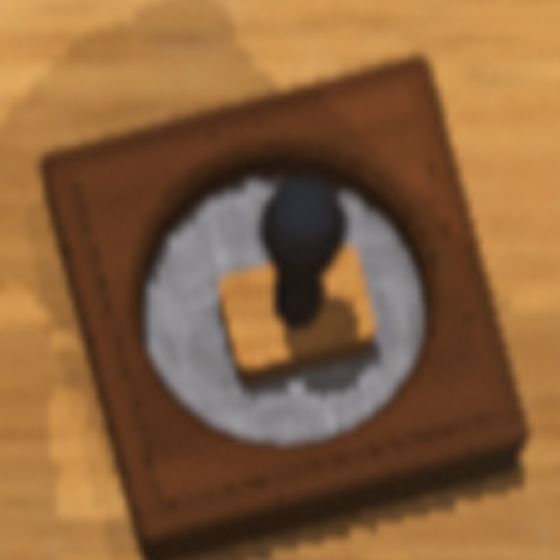

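In the rectified view, the pocket's stamp has a foot of about 35×24 mm (4 px/mm), centred near (300,309). So it is the smaller one at about (518,-311), turned +14.5°. Dock centres and yaws:

| Dock | Centre (x, y) | Yaw |
|---|---|---|
| bottle | (520,-307) | n/a (round pocket) |
| stapler | (510,390) | +4.8° |
| stamp | (470,148) | -1° |

Next I grasp the stamp.

```bash
python3 -m pendant '[-0.82,-0.12,0.8,0,0,0,-1,-0.82,-0.12,0.8,0,0,0,-1,-0.82,-0.12,0.8,0,0,0,-1,-0.82,-0.12,0.8,0,0,0,-1,-0.82,-0.12,0.8,0,0,0,-1,0,0,1,0,0,0,-1,0,0,1,0,0,0,-1,0,0,1,0,0,0,-1,0,0,1,0,0,0,-1,0,0,1,0,0,0,-1,0,0,0.75,0,0,0,-1,0,0,0,0,0,0,-1]'
python3 -m pendant '[0,0,0,0,0,0,1,0,0,0,0,0,0,1,0,0,0,0,0,0,1,0,0,0,0,0,0,1,0,0,0,0,0,0,1,0,0,0,0,0,0,1,0,0,0,0,0,0,1,0,0,0,0,0,0,1]'
```

```text
time: 6.4
tool_pos: [515.1, -310.1, 39.3]
tcp_rot: [3.138, -0.005, -3.141]
contact_force: [0.2, 0.0, 0.2]
grip_width: 91.9
finger_force: 0.0
time: 7.2
tool_pos: [516.5, -312.3, 42.2]
tcp_rot: [3.141, 0.0, 3.142]
contact_force: [0.9, -0.7, 0.3]
grip_width: 32.7
finger_force: 0.0
```

```bash
python3 -m pendant '[0,0,0,0,0,0,1,0,0,0,0,0,0,1,0,0,0,0,0,0,1,0,0,0,0,0,0,1]'
python3 -m pendant '[0,0,-0.5,0,0,0,1,0,0,-1,0,0,0,1,0,0,-0.8,0,0,0,1,0.2,1,0,0,0,0,1,0.2,1,0,0,0,0,1,0.2,1,0,0,0,0,1,0.2,1,0,0,0,0,1,0.2,1,0,0,0,0,1,0.2,1,0,0,0,0,1,0.2,1,0,0,0,0,1,0.2,0.4,0,0,0,0,1,0,0,0,0,0,0,1]'
python3 -c "
from h import *
m=shot('d');im=load('d')[0];save('d',im)
for t,z in dict(stamp=110,counter_pad=0).items():
    for r in pinpoint('wrist',t)[:2]: print(t,round(r['score'],2),np.round(r['location']),px2w('wrist',r['location'],z,m).round(1))"
```

```text
time: 7.6
tool_pos: [516.5, -312.3, 42.1]
tcp_rot: [3.141, -0.0, -3.141]
contact_force: [-0.3, -0.5, -0.4]
grip_width: 18.0
finger_force: 30.0
time: 8.8
tool_pos: [467.9, -89.2, 111.3]
tcp_rot: [3.141, -0.001, -3.139]
contact_force: [-0.9, 0.1, 0.5]
grip_width: 18.4
finger_force: 30.0
stamp 0.75 [284. 262.] [458.1 -88.5 110. ]
counter_pad 0.73 [286. 216.] [469.5 -86.4  -0. ]
```

View pics/d.png

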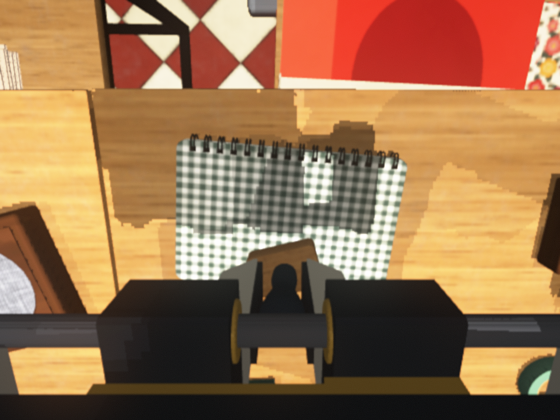

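The stamp hangs straight between the fingers over the notebook, with its foot at about (284,262). I set it down, then go to the bottle.

```bash
python3 -m pendant '[0,0,1,0,0,0,1,0,0,0.8,0,0,0,1,0,0,0.5,0,0,0,1,0,0,0.05,0,0,0,1,0,0,0,0,0,0,1,0,0,0,0,0,0,1]'
python3 -m pendant '[0,0,0,0,0,0,-1,0,0,0,0,0,0,-1,0,0,0,0,0,0,-1,0,0,0,0,0,0,-1,0,0,0,0,0,0,-1,0,0,-0.5,0,0,0,-1,0,0,-1,0,0,0,-1,0,0,-1,0,0,0,-1,0,0,-1,0,0,0,-1,0,0,-1,0,0,0,-1]'
```

```text
time: 9.55
tool_pos: [469.0, -91.2, 40.8]
tcp_rot: [-3.141, 0.001, 3.141]
contact_force: [0.3, -0.2, -1.5]
grip_width: 18.0
finger_force: 30.0
time: 10.55
tool_pos: [468.3, -90.2, 177.0]
tcp_rot: [3.141, 0.0, -3.141]
contact_force: [0.2, -0.4, 0.1]
grip_width: 90.7
finger_force: 0.0
```

```bash
python3 -m pendant '[0,1,0,0,0,0,-1,0,1,0,0,0,0,-1,0,1,0,0,0,0,-1,0,1,0,0,0,0,-1,0,1,0,0,0,0,-1,0,1,0,0,0,0,-1,0,1,0,0,0,0,-1,0,1,0,0,0,0,-1,0,0,0,0,0,0,-1]'
python3 - <<'E'
from h import *
m=shot('e')
for t,z in dict(stapler=26,stamp_dock=0).items():
    for r in pinpoint("wrist",t)[:2]: print(t,round(r["score"],2),np.round(r["location"]),px2w("wrist",r["location"],z,m).round(1))
E
python3 -m pendant '[-0.18,1,0,0,0,0,-1,-0.18,1,0,0,0,0,-1,-0.18,1,0,0,0,0,-1,-0.18,1,0,0,0,0,-1,-0.18,1,0,0,0,0,-1,-0.18,1,0,0,0,0,-1,-0.18,1,0,0,0,0,-1,-0.18,1,0,0,0,0,-1,0,0.5,0,0,0,0,-1,0,0,0,0,0,0,-1,0,0,0,0,0,0,-1]'
python3 - <<'E'
from h import *
m=shot('f');ime,me=load('e');imf,mf=load('f')
for t,z in dict(ink_bottle=26).items():
    for r in pinpoint("wrist",t)[:2]: print(t,round(r["score"],2),np.round(r["location"]),px2w("wrist",r["location"],z,m).round(1))
save("o3",np.hstack([ortho(ime,me,70,(475,148),100,2),ortho(imf,mf,94,(512,406),100,2)]))
E
```

```text
time: 11.45
tool_pos: [468.2, 152.5, 175.7]
tcp_rot: [3.141, 0.0, -3.138]
contact_force: [0.2, -0.8, 0.4]
grip_width: 91.7
finger_force: 0.0
stapler 0.68 [278. 207.] [473.9 149.6  26. ]
time: 12.7
tool_pos: [512.0, 403.3, 175.4]
tcp_rot: [-3.141, -0.001, 3.141]
contact_force: [0.5, -0.8, 0.2]
grip_width: 92.0
finger_force: 0.0
ink_bottle 0.66 [287. 199.] [510.6 407.1  26. ]
```

View pics/o3.png

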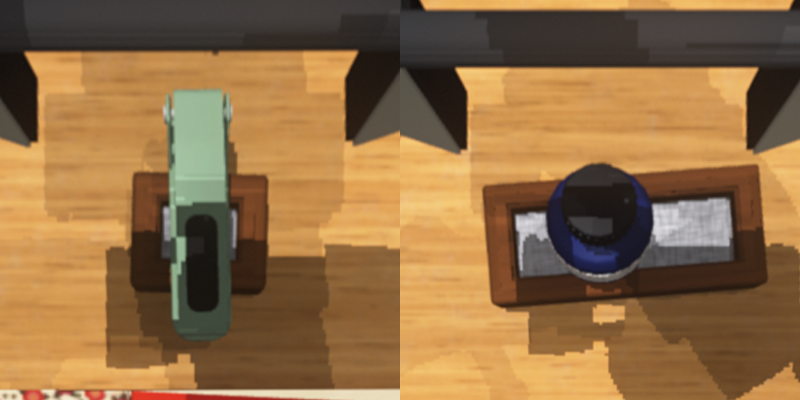

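The bottle's cap is centred at (600,204) in the right half, which gives about (510.5,406.5). The stapler's middle is at about (471,148), with its axis within 1° of x. Next I grasp the cap.

```bash
python3 -m pendant '[0.05,0.1,1,0,0,0,-1,0,0,1,0,0,0,-1,0,0,1,0,0,0,-1,0,0,0.4,0,0,0,-1,0,0,0,0,0,0,-1,0,0,0,0,0,0,1,0,0,0,0,0,0,1,0,0,0,0,0,0,1,0,0,0,0,0,0,1,0,0,0,0,0,0,1,0,0,0,0,0,0,1,0,0,0,0,0,0,1]'
python3 -m pendant '[0,0,0,0,0,0,1,0,0,0,0,0,0,1,0,0,-0.3,0,0,0,1,0,0,-0.8,0,0,0,1,0,0,-1,0,0,0,1,0,0,-1,0,0,0,1,0,0,-0.5,0,0,0,1,0,0,0,0,0,0,1]'
python3 -c "
from h import *
im=capture('wrist');save('g',im);im=capture('side');save('s2',im[90:240,180:380],3)"
```

```text
time: 14.0
tool_pos: [510.2, 407.7, 73.8]
tcp_rot: [3.142, 0.0, -3.141]
contact_force: [-0.3, 0.2, 0.0]
grip_width: 40.7
finger_force: 0.0
time: 14.8
tool_pos: [511.3, 408.4, 185.0]
tcp_rot: [3.139, 0.005, -3.141]
contact_force: [0.5, -0.1, -2.7]
grip_width: 37.0
finger_force: 30.0
```

View pics/s2.png

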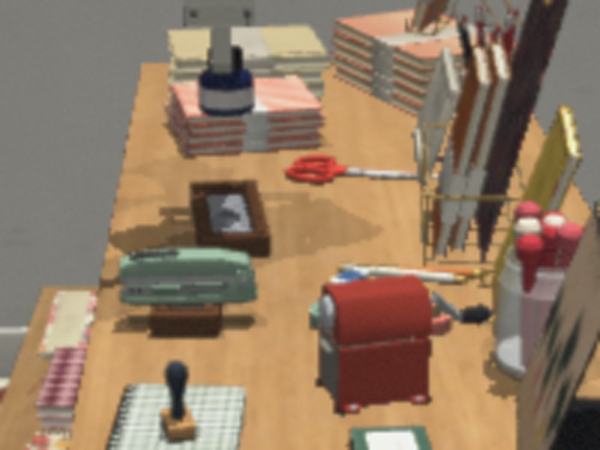

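The bottle hangs upright at (227,88) in the crop and the stamp stands on the notebook. I carry the bottle to its dock.

```bash
python3 -m pendant '[0,-0.5,0,0,0,0,1,0,-0.8,0,0,0,0,1,0,-1,0,0,0,0,1,0,-1,0,0,0,0,1,0,-1,0,0,0,0,1,0,-1,0,0,0,0,1,0,-1,0,0,0,0,1,0,-1,0,0,0,0,1,0,-1,0,0,0,0,1,0,-1,0,0,0,0,1,0,-1,0,0,0,0,1,0,-1,0,0,0,0,1]'
python3 -m pendant '[0,-1,0,0,0,0,1,-0.1,-1,0,0,0,0,1,-0.1,-1,0,0,0,0,1,-0.1,-1,0,0,0,0,1,0,-1,0,0,0,0,1,0,-1,0,0,0,0,1,0,-1,0,0,0,0,1,0,-1,0,0,0,0,1,0,-1,0,0,0,0,1,0,-0.8,0,0,0,0,1,0,0,0,0,0,0,1,0,0,0,0,0,0,1]'
```

```text
time: 16.1
tool_pos: [509.1, 67.5, 180.2]
tcp_rot: [3.141, -0.003, -3.142]
contact_force: [-0.4, 0.4, -2.5]
grip_width: 37.4
finger_force: 30.0
time: 17.3
tool_pos: [518.4, -225.1, 180.1]
tcp_rot: [3.14, -0.003, 3.14]
contact_force: [0.3, 0.4, -2.5]
grip_width: 37.1
finger_force: 30.0
```

```bash
python3 -m pendant '[-0.03,-1,0,0,0,0,1,-0.03,-1,0,0,0,0,1,0,-0.73,0,0,0,0,1,0,0,0,0,0,0,1,0,0,0,0,0,0,1,0,0,0,0,0,0,1]'
python3 - <<'E'
from h import *
m=shot('h');im,_=load('h')
save("o4",ortho(im,m,26,(520,-307),75,4))
E
```

```text
time: 17.9
tool_pos: [521.1, -305.6, 181.3]
tcp_rot: [3.14, -0.001, -3.14]
contact_force: [0.9, 0.0, -2.7]
grip_width: 37.1
finger_force: 30.0
```

View pics/o4.png

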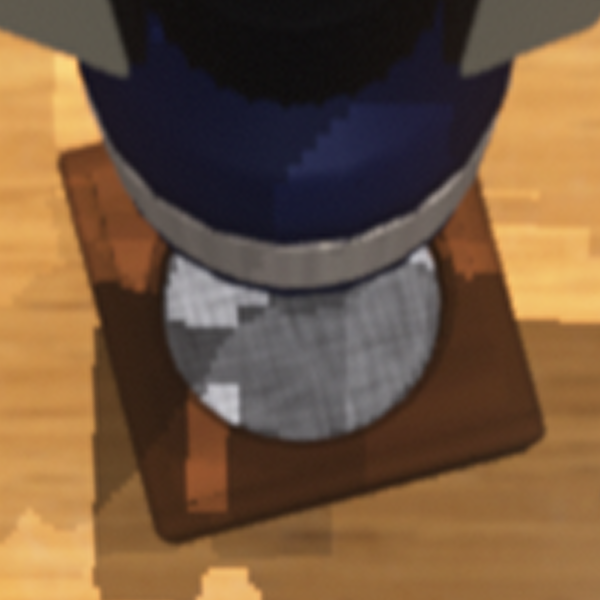

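The pocket centre measures (302,296) px, about (521,-307.5), so the bottle is within 2 mm of it. I lower it.

```bash
python3 -m pendant '[0,-0.06,1,0,0,0,1,0,0,1,0,0,0,1,0,0,0.8,0,0,0,1,0,0,0.6,0,0,0,1,0,0,0.4,0,0,0,1,0,0,0.15,0,0,0,1,0,0,0.08,0,0,0,1,0,0,0,0,0,0,1,0,0,0,0,0,0,1]'
```

```text
time: 18.85
tool_pos: [521.5, -309.3, 61.7]
tcp_rot: [-3.141, 0.001, -3.141]
contact_force: [-0.4, 0.0, -2.5]
grip_width: 36.9
finger_force: 30.0
```

```bash
python3 -m pendant '[0,0.03,0.05,0,0,0,1,0,0,0.03,0,0,0,1,0,0,0,0,0,0,1,0,0,0,0,0,0,1]'
```

```text
time: 19.25
tool_pos: [521.6, -308.5, 59.8]
tcp_rot: [-3.14, 0.002, -3.142]
contact_force: [-0.2, 1.0, 5.7]
grip_width: 37.2
finger_force: 30.0
```

The bottle is on the pocket floor: the vertical force turned positive at the expected height. I release and go to the stapler.

```bash
python3 -m pendant '[0,0,0,0,0,0,-1,0,0,0,0,0,0,-1,0,0,0,0,0,0,-1,0,0,0,0,0,0,-1,0,0,0,0,0,0,-1,0,0,-0.5,0,0,0,-1,0,0,-1,0,0,0,-1,0,0,-1,0,0,0,-1,0,0,-1,0,0,0,-1,0,0,-0.3,0,0,0,-1]'
python3 -m pendant '[0.12,1,0,0,0,0,-1,0.12,1,0,0,0,0,-1,0.12,1,0,0,0,0,-1,0.12,1,0,0,0,0,-1,0.12,1,0,0,0,0,-1,0.12,1,0,0,0,0,-1,0.12,1,0,0,0,0,-1,0.12,1,0,0,0,0,-1,0.12,1,0,0,0,0,-1,0.12,1,0,0,0,0,-1,0.12,1,0,0,0,0,-1,0.12,1,0,0,0,0,-1]'
python3 -m pendant '[0.12,1,0,0,0,0,-1,0.12,1,0,0,0,0,-1,0,1,0,0,0,0,-1,0,0.25,0,0,0,0,-1,0,0,0,0,0,0,-1,0,0,0,0,0,0,-1]'
```

```text
time: 20.25
tool_pos: [522.3, -309.0, 175.9]
tcp_rot: [-3.138, 0.005, -3.141]
contact_force: [-0.2, -0.3, 0.0]
grip_width: 91.6
finger_force: 0.0
time: 21.45
tool_pos: [477.1, 53.1, 171.6]
tcp_rot: [3.141, -0.001, 3.142]
contact_force: [0.7, -0.4, 0.1]
grip_width: 92.1
finger_force: 0.0
time: 22.05
tool_pos: [470.5, 148.6, 172.0]
tcp_rot: [-3.141, -0.001, -3.141]
contact_force: [-0.3, -0.4, 0.3]
grip_width: 91.9
finger_force: 0.0
```

```bash
python3 -m pendant '[0,0,1,0,0,0,-1,0,0,1,0,0,0,-1,0,0,1,0,0,0,-1,0,0,0.8,0,0,0,-1,0,0,0.33,0,0,0,-1,0,0,0,0,0,0,1,0,0,0,0,0,0,1,0,0,0,0,0,0,1,0,0,0,0,0,0,1,0,0,0,0,0,0,1,0,0,0,0,0,0,1,0,0,0,0,0,0,1]'
python3 -m pendant '[0,0,0,0,0,0,1,0,0,0,0,0,0,1,0,0,0,0,0,0,1,0,0,0,0,0,0,1,0,0,0,0,0,0,1]'
```

```text
time: 23.25
tool_pos: [470.7, 149.5, 48.7]
tcp_rot: [3.141, 0.0, -3.141]
contact_force: [-0.2, -0.0, -0.3]
grip_width: 40.3
finger_force: 0.0
time: 23.75
tool_pos: [470.6, 149.3, 48.5]
tcp_rot: [-3.142, -0.0, -3.141]
contact_force: [0.0, -1.3, 0.7]
grip_width: 24.6
finger_force: 29.9
```

```bash
python3 -m pendant '[0,0,-0.4,0,0,0,1,0,0,-1,0,0,0,1,0,0,-1,0,0,0,1,0,0,-0.7,0,0,0,1,-0.16,0.7,0,0,0,0,1,-0.16,1,0,0,0,0,1,-0.16,1,0,0,0,0,1,-0.16,1,0,0,0,0,1,-0.16,1,0,0,0,0,1,-0.16,1,0,0,0,0,1,-0.16,1,0,0,0,0,1,-0.16,1,0,0,0,0,1]'
python3 -m pendant '[0,0.3,0,0,0,1,1,0,0,0,0,0,1,1,0,0,0,0,0,1,1,0,0,0,0,0,1,1,0,0,0,0,0,1,1,0,0,0,0,0,1,1,0,0,0,0,0,1,1,0,0,0,0,0,1,1,0,0,0,0,0,1,1,0,0,0,0,0,1,1,0,0,0,0,0,1,1,0,0,0,0,0,1,1]'
python3 -m pendant '[0,0,0,0,0,1,1,0,0,0,0,0,1,1,0,0,0,0,0,1,1,0,0,0,0,0,1,1,0,0,0,0,0,1,1,0,0,0,0,0,1,1,0,0,0,0,0,1,1,0,0,0,0,0,1,1,0,0,0,0,0,1,1,0,0,0,0,0,0.3,1,0,0,0,0,0,0,1,0,0,0,0,0,0,1]'
python3 - <<'E'
from h import *
m=shot('i');im,_=load('i')
save("o5",np.hstack([ortho(im,m,26,(510,390),100,2),im[::1,:][:400,:400]]))
E
```

```text
time: 24.95
tool_pos: [508.8, 381.7, 142.2]
tcp_rot: [3.141, -0.0, -3.141]
contact_force: [0.9, 0.3, -1.3]
grip_width: 24.8
finger_force: 29.9
time: 26.15
tool_pos: [508.7, 389.4, 142.2]
tcp_rot: [-3.141, -0.0, 2.301]
contact_force: [0.4, 0.4, -0.9]
grip_width: 24.3
finger_force: 29.9
time: 27.35
tool_pos: [508.9, 389.4, 141.8]
tcp_rot: [3.142, -0.0, 1.656]
contact_force: [0.4, 0.9, -0.7]
grip_width: 24.7
finger_force: 29.9
```

View pics/o5.png

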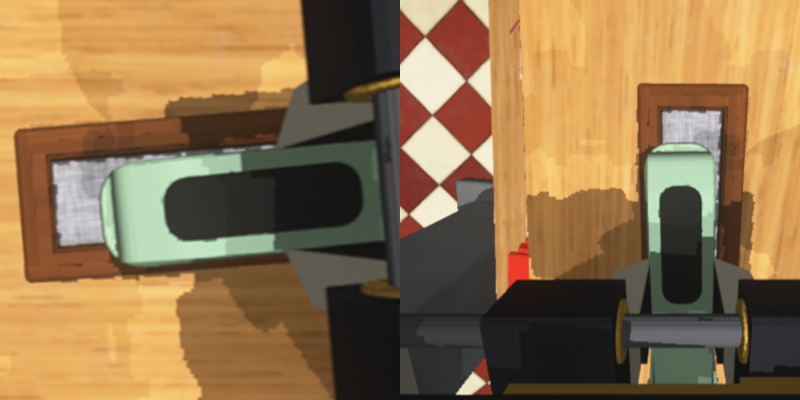

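The dock's near end and pocket rim, (48,157) and (58,249), put the dock at about (514,390.5), turned 4.8°. The stapler hangs aligned with it but about 5 mm off in x and 3 mm in y. I correct that while descending and check again just above the rim.

```bash
python3 -m pendant '[0.1,0.18,0.5,0,0,0,1,0,0,1,0,0,0,1,0,0,0.8,0,0,0,1,0,0,0.6,0,0,0,1,0,0,0,0,0,0,1,0,0,0,0,0,0,1]'
python3 - <<'E'
from h import *
m=shot('j');im,_=load('j')
save("j",im[20:,150:],1.4)
E
```

```text
time: 28.0
tool_pos: [514.2, 392.9, 54.0]
tcp_rot: [-3.141, 0.0, 1.655]
contact_force: [-0.4, 0.7, -0.4]
grip_width: 24.5
finger_force: 29.9
```

View pics/j.png

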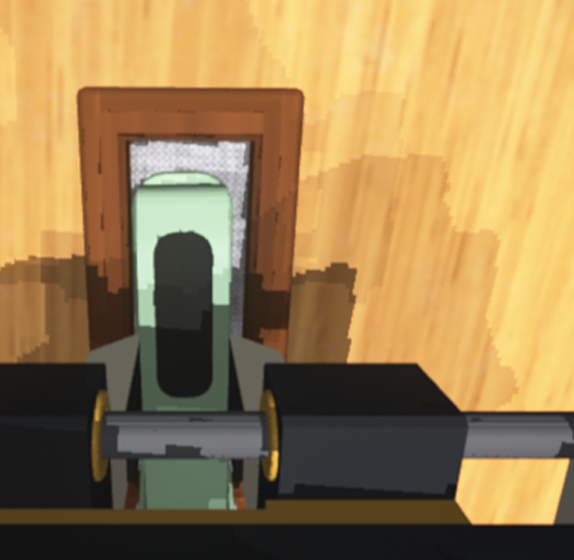

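The stapler at columns 132–232 sits about 7 px left of the pocket centre (~190), roughly 2 mm. It is well inside the slack, so I nudge it 1.5 mm and lower.

```bash
python3 -m pendant '[0.04,0.05,0,0,0,0,1,0,0,0.2,0,0,0,1,0,0,0.2,0,0,0,1,0,0,0.15,0,0,0,1,0,0,0.05,0,0,0,1,0,0,0,0,0,0,1,0,0,0,0,0,0,1]'
```

```text
time: 28.75
tool_pos: [515.6, 394.2, 36.6]
tcp_rot: [3.141, -0.0, 1.655]
contact_force: [-0.3, -0.3, -2.2]
grip_width: 24.8
finger_force: 29.9
```

```bash
python3 -m pendant '[0,0,0.05,0,0,0,1,0,0,0.04,0,0,0,1,0,0,0,0,0,0,1,0,0,0,0,0,0,1]'
```

```text
time: 29.15
tool_pos: [515.7, 394.2, 34.5]
tcp_rot: [3.141, -0.0, 1.655]
contact_force: [-2.0, -0.8, 3.9]
grip_width: 24.6
finger_force: 29.9
```

```bash
python3 -m pendant '[0,0,0,0,0,0,-1,0,0,0,0,0,0,-1,0,0,0,0,0,0,-1,0,0,0,0,0,0,-1,0,0,-0.3,0,0,0,-1,0,0,-1,0,0,0,-1,0,0,-1,0,0,0,-1,0,0,-1,0,0,0,-1,0,0,-1,0,0,0,-1,0,0,-0.4,0,0,-1,-1,0,0,0,0,0,-1,-1,0,0,0,0,0,-1,-1]'
python3 -m pendant '[0,0,0,0,0,-1,-1,0,0,0,0,0,-1,-1,0,0,0,0,0,-1,-1,0,0,0,0,0,-1,-1,0,0,0,0,0,-1,-1,0,0,0,0,0,-1,-1,0,0,0,0,0,-1,-1,0,0,0,0,0,-1,-1,0,0,0,0,0,-1,-1,0,0,0,0,0,-1,-1,0,0,0,0,0,-1,-1,0,0,0,0,0,-1,-1]' >/dev/null
python3 -m pendant '[0,0,0,0,0,-1,-1,0,0,0,0,0,-1,-1,0,0,0,0,0,-1,-1,0,0,0,0,0,-1,-1,0,0,0,0,0,-1,-1,0,0,0,0,0,-1,-1,0,0,0,0,0,-0.3,-1,0,0,0,0,0,0,-1]'
python3 -c "
from h import *
shot('k')"
python3 -m pendant '[0.2,-1,0,0,0,0,-1,0.2,-1,0,0,0,0,-1,0.2,-1,0,0,0,0,-1,0.2,-1,0,0,0,0,-1,0.2,-1,0,0,0,0,-1,0.2,-1,0,0,0,0,-1,0.2,-1,0,0,0,0,-1,0.1,-1,0,0,0,0,-1,0,-0.2,0,0,0,0,-1,0,0,0,0,0,0,-1,0,0,0,0,0,0,-1]'
python3 -c "
from h import *
shot('l')"
python3 -m pendant '[0,-1,0,0,0,0,-1,0,-1,0,0,0,0,-1,0,-1,0,0,0,0,-1,0,-1,0,0,0,0,-1,0,-1,0,0,0,0,-1,0,-1,0,0,0,0,-1,0,-1,0,0,0,0,-1,0,-1,0,0,0,0,-1,0,0,0,0,0,0,-1,0,0,0,0,0,0,-1]'
python3 - <<'E'
from h import *
m=shot('m')
K=ortho(*load('k'),26,(514,390),95,2)[:,:];L=ortho(*load('l'),26,(472,148),60,4)[:,:]
M=ortho(*load('m'),24,(468,-90),30,6)
h=[cv2.resize(x,(380,380)) for x in (K,)]
top=np.zeros((600,800,3),np.uint8);top[:320,:320]=cv2.resize(K,(320,320));top[:480,320:800]=L;top[325:600,0:320]=cv2.resize(M,(320,320))[20:295]
save("o6",top)
E
```

```text
time: 30.35
tool_pos: [515.8, 394.3, 176.5]
tcp_rot: [3.139, -0.001, 1.867]
contact_force: [-0.5, 0.6, -0.4]
grip_width: 91.7
finger_force: 0.0
time: 32.35
tool_pos: [515.6, 394.2, 175.3]
tcp_rot: [3.141, 0.0, 3.141]
contact_force: [-0.3, 0.4, -0.1]
grip_width: 91.8
finger_force: 0.0
time: 33.5
tool_pos: [470.9, 148.8, 175.0]
tcp_rot: [3.141, 0.001, 3.141]
contact_force: [0.5, 0.2, 0.1]
grip_width: 91.8
finger_force: 0.0
time: 34.55
tool_pos: [470.8, -91.4, 174.6]
tcp_rot: [3.141, -0.0, 3.141]
contact_force: [0.3, 0.3, 0.8]
grip_width: 91.6
finger_force: 0.0
```

View pics/o6.png

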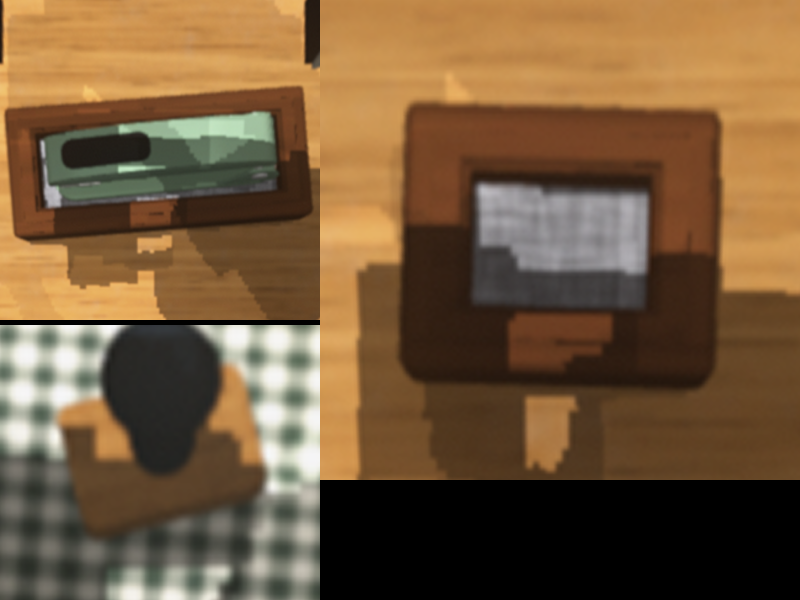

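The stapler lies down in its pocket (upper left). The stamp dock measures (470.6,148.1) with yaw -1.1°. The stamp on the notebook is at (470.4,-91) with yaw about +14.7°, so the turn is about 15.8°. Next I grasp the stamp.

```bash
python3 -m pendant '[0,0,1,0,0,0,-1,0,0,1,0,0,0,-1,0,0,1,0,0,0,-1,0,0,0.9,0,0,0,-1,0,0,0.58,0,0,0,-1,0,0,0,0,0,0,1,0,0,0,0,0,0,1,0,0,0,0,0,0,1,0,0,0,0,0,0,1,0,0,0,0,0,0,1,0,0,0,0,0,0,1,0,0,0,0,0,0,1]'
python3 -m pendant '[0,0,0,0,0,0,1,0,0,0,0,0,0,1,0,0,0,0,0,0,1,0,0,0,0,0,0,1,0,0,0,0,0,0,1,0,0,0,0,0,0,1]'
python3 -m pendant '[0,0,-0.5,0,0,0,1,0,0,-1,0,0,0,1,0,0,-0.8,0,0,0,1,0,1,0,0,0,0,1,0,1,0,0,0,0,1,0,1,0,0,0,0,1,0,1,0,0,0,0,1,0,1,0,0,0,0,1,0,1,0,0,0,0,1,0,1,0,0,0,0,1,0,0.8,0,0,0,0,1,0,0,0,0,0,1,1]'
python3 -m pendant '[0,0,0,0,0,1,1,0,0,0,0,0,1,1,0,0,0,0,0,0.95,1,0,0,0,0,0,0,1,0,0,0,0,0,0,1]'
python3 - <<'E'
from h import *
m=shot('n');im,_=load('n')
save("n",im[120:330,150:430],2.8)
E
```

```text
time: 35.8
tool_pos: [470.7, -92.0, 40.7]
tcp_rot: [-3.142, 0.0, 3.141]
contact_force: [-0.4, -0.3, -0.6]
grip_width: 40.4
finger_force: 0.0
time: 36.4
tool_pos: [470.6, -91.8, 40.4]
tcp_rot: [3.141, -0.0, -3.142]
contact_force: [-0.3, 0.9, 0.4]
grip_width: 17.9
finger_force: 30.0
time: 37.6
tool_pos: [470.3, 144.7, 109.4]
tcp_rot: [3.141, 0.0, 3.074]
contact_force: [-0.1, 0.3, -0.7]
grip_width: 17.8
finger_force: 30.0
time: 38.1
tool_pos: [470.5, 142.1, 109.4]
tcp_rot: [-3.142, -0.0, 2.868]
contact_force: [-0.1, 0.2, 0.3]
grip_width: 17.5
finger_force: 30.0
```

View pics/n.png

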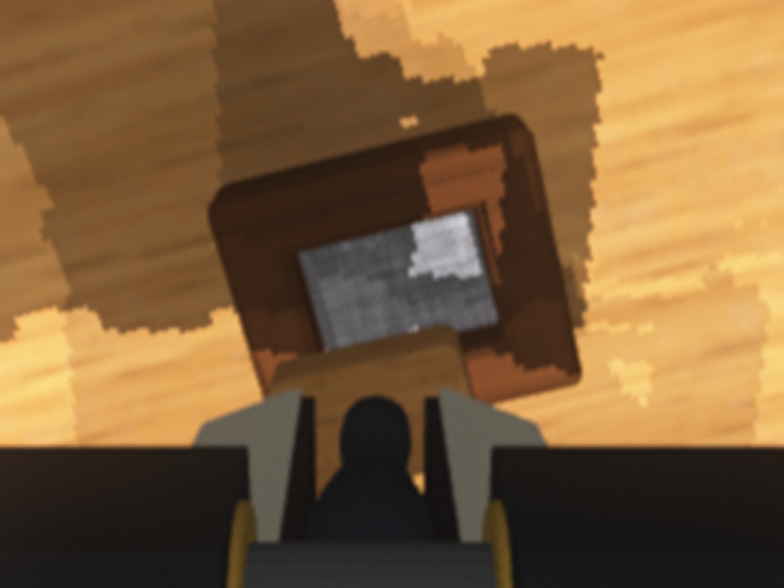

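The foot's edge, (278,368)–(455,328), runs parallel to the pocket within about 1°. I shift 6 mm in y and lower to just above the rim.

```bash
python3 -m pendant '[0.05,0.19,0.5,0,0,0,1,0,0,0.7,0,0,0,1,0,0,0.4,0,0,0,1,0,0,0,0,0,0,1,0,0,0,0,0,0,1]'
python3 - <<'E'
from h import *
m=shot('p');im,_=load('p')
save("p",im[120:330,150:430],2.8)
E
```

```text
time: 38.65
tool_pos: [470.8, 148.0, 61.6]
tcp_rot: [3.142, -0.0, 2.866]
contact_force: [-0.2, -0.2, 1.4]
grip_width: 17.7
finger_force: 30.0
```

View pics/p.png

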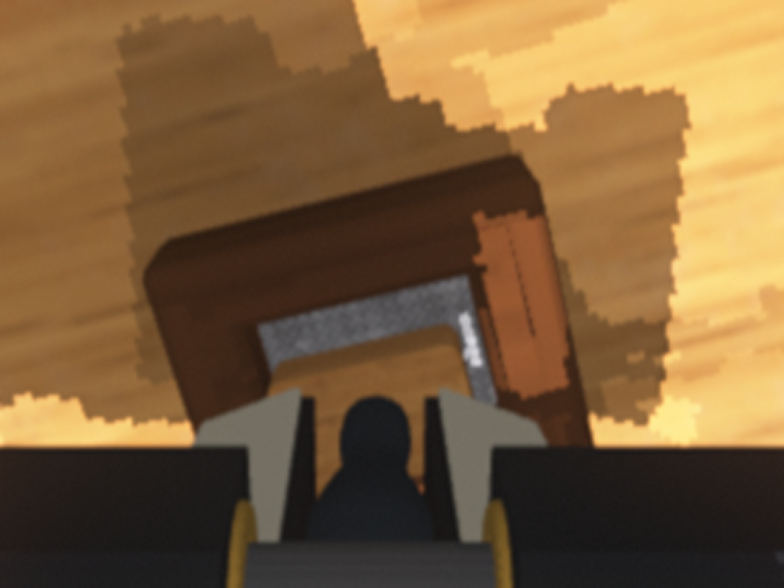

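The foot sits over the pocket, with a gap of about 10 px on the left and 27 px on the right. I nudge it 1.5 mm to the right and lower.

```bash
python3 -m pendant '[-0.03,0.05,0,0,0,0,1,0,0,0.2,0,0,0,1,0,0,0.2,0,0,0,1,0,0,0.17,0,0,0,1,0,0,0,0,0,0,1,0,0,0,0,0,0,1]'
```

```text
time: 39.3
tool_pos: [471.8, 149.2, 44.1]
tcp_rot: [-3.141, -0.001, 2.866]
contact_force: [0.5, 0.1, -0.2]
grip_width: 18.0
finger_force: 30.0
```

```bash
python3 -m pendant '[0,0,0.04,0,0,0,1,0,0,0.03,0,0,0,1,0,0,0,0,0,0,1,0,0,0,0,0,0,1]'
```

```text
time: 39.7
tool_pos: [472.0, 149.2, 42.3]
tcp_rot: [3.141, 0.0, 2.866]
contact_force: [1.0, 0.1, 0.6]
grip_width: 18.1
finger_force: 30.0
```

```bash
python3 -m pendant '[0,0,0,0,0,0,-1,0,0,0,0,0,0,-1,0,0,0,0,0,0,-1,0,0,0,0,0,0,-1,0,0,0,0,0,0,-1,0,0,-0.3,0,0,0,-1,0,0,-1,0,0,0,-1,0,0,-1,0,0,0,-1,0,0,-1,0,0,0,-1,0,0,-1,0,0,0,-1,0,0,-1,0,0,0,-1,0,0,0,0,0,0,-1]'
python3 -m pendant '[0.5,0,-1,0,0,0,-1,0.5,0,-1,0,0,0,-1,0,0,0,0,0,0,-1,0,0,0,0,0,0,-1]'
python3 - <<'E'
from h import *
m=shot('q');im,_=load('q');s=capture("side")
c=np.zeros((600,800,3),np.uint8)
c[:,:400]=cv2.resize(s[110:320,210:350],(400,600),interpolation=cv2.INTER_CUBIC)
c[:400,400:]=ortho(im,m,26,(480,148),50,4)
save("q",c)
E
```

```text
time: 40.9
tool_pos: [474.0, 149.6, 205.9]
tcp_rot: [3.138, 0.008, 2.866]
contact_force: [-0.4, 0.2, 0.1]
grip_width: 91.6
finger_force: 0.0
time: 41.3
tool_pos: [442.9, 157.5, 261.5]
tcp_rot: [3.141, 0.001, 2.866]
contact_force: [-1.0, 0.0, 0.2]
grip_width: 92.1
finger_force: 0.0
```

View pics/q.png

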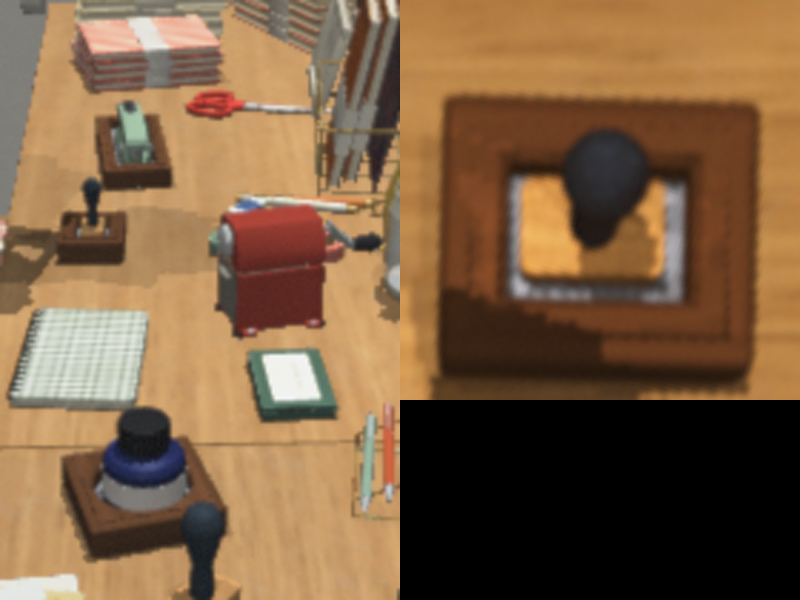

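All three stand upright in their own pockets: stapler at (133,135), stamp at (92,215) and bottle at (145,465) in the left half. The stamp's foot lies within the small pocket with clearance all round.

```bash
python3 -c "
from plant import close_job
print(close_job())"
```

```text
the job is handed in; nothing more can be done
None
```

The job is handed in at about 41 s: the last pictures show the stapler, ink bottle and stamp each upright and down in its own dock, and I did not touch the ink pad, tape roll or eraser.

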